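Stow the tape measure and latch the wall box

ROBOT

A 6-joint arm with a two-finger parallel gripper is mounted at the origin on a cart in front of the work surface, level with it; the furniture and walls round the work are solid. World frame = base frame: x ahead of the robot, y to its left, z up, the work surface at z = 0. Lengths are in m, angles in rad, forces in N, time in s.
With the tool pointing down it reaches from about 0.35 to 0.85 m from the base axis. Payload 8.1 kg.
Tool frame: the origin (TCP) lies on the mounting face of the last link; the fingertips stand 186 mm ahead of it and the grasp point (between the pads) lies 167 mm ahead of it; z points along the fingers, y is the line along which they close (so a half turn about z gives the same grasp; the last joint's range is limited). The gripper opens to 93 mm and grips with 3 to 60 N. Pads are 15 mm wide; open, the fingers measure 128 mm over their backs; the gripper's body (75 mm by 188 mm) begins 65 mm behind the grasp point.
Start: joints at [1.192, 0.13, 1.488, -0, 1.523, -0.085], TCP at [0.174, 0.574, 0.405] pointing down, gripper open.
Joint ranges: [-2.96, 2.96], [-0.89, 2.26], [0.02, 2.5], [-1.34, 4.48], [0, 2.73], [-2.66, 2.66]. Speed limits (rad/s): [2.39, 2.39, 2.79, 3.14, 3.14, 3.14].

INTERFACE

Orientations are given as a rotation vector (axis times angle).
In Python, from plant import * gives the robot as it stands. The module is installed in compiled form; this text tells all that it offers.
- The arm moves only by the tool arm_command, never from a script. Its argument "increments" is a list of rows, each a list of 6 numbers: the shift along the tool's x, y, z in units of 0.2 m (1.0 is 0.2 m), then the turn, a rotation vector about the tool's x, y, z in units of pi rad (1.0 is pi rad). A call has exactly 5 rows; each row is the pose to reach, as a shift and turn from the pose commanded when the call began, along the tool's axes at that moment, turning the shorter way round; what a row does not reach only later rows make up. A row lasts 1/8 s, in which the tool goes at most 62.5 mm and 10.7 degrees, less where a joint would pass 70% of its speed; a pose out of reach is approached as far as the arm can. A call with a number of a shift or a turn outside -1 to 1 is refused whole. A call with a gripper value outside its range is refused whole. "fingers" is the closure, from -1 (fully open) to 1 (shut), set as the call begins (left out, the last holds). The fingers move at their own pace and stop on an object; "force" is the grip in N (left out, the last holds). Time passes only in rows, so rows that repeat a pose let the fingers close, or fill a call up. It gives the time, the measured TCP pose, the force, the opening and the grip force at its end, in the units of the state.
- read_state(): the state, without advancing time (a new reading comes with each control period).
- read_camera(name): name is "scene" or "top" or "wrist"; returns a dict with "image" (384x512x3 uint8, red, green, blue), "fx", "fy", "cx", "cy" (pixels), "T" (4x4, takes a point from camera to world coordinates). Camera axes: x right, y down, z forward; pixel columns grow to the right and rows downward; lengths in m; the calibration is good to about 2 mm. A picture is of the moment at which its call begins. There is no depth.
- close_job(): hands the job in; it is judged then, once.
The state is a dict: "t": time; "q": joint angles; "dq": joint speeds; "joint_torque": joint torques, N m; "tool_pos": TCP position; "orientation": TCP orientation; "force": force on the tool from outside, world axes, zero at the start; "wrist_torque": the same for the moment, N m; "opening": finger opening in m; "gripper_force": force on a finger pad.
Only numpy, scipy, OpenCV 4.12 (cv2) and the standard library are available. Lean on these libraries where they do the work, as an engineer would, in place of code of your own. Each camera call takes 0.05 s, during which the arm holds its last target. There are 200 camera calls.

TASK

Set the yellow tape measure down inside the open steel wall box (do not drop it in). Then swing the box's door shut and press it down on its black pad until the sprung latch snaps in behind the strike, without slamming the door or leaning on it hard. Leave the sample tin, the yellow screwdriver and the marker as they are.

Things in the scene. Friction and masses are not known exactly. Their poses are not given: they have to be found in the camera images.
- wall_box: Grey steel box on its back, fixed, open upward: 220 x 220 x 90 mm, walls and floor 3 mm. Origin: centre of its underside; z up; x runs along the hinge, which is on the +y side; latch on the -y side (robot's right). Place and yaw (within 0.4 rad) vary. Inside the -y wall, reaching 22 mm in from its outside, is the keeper: 6 mm steel strike loop and two black rubber stops that end the door's travel.
- door_panel (a joint): Door angle, rad: 0 = level, grows opening upward; starts at 1.55 to 1.8 (about upright). Stiff hinge (0.5 N m friction): the 0.35 kg door stays where left. Panel 220 mm square, 4 mm thick, no handle: push on its outer face. More than 25 N from the robot, or over 1.5 rad/s in the last 0.15 rad, spoils it. Shut it rests within 0.035 rad of level, depending on the keeper.
- door_hinge (a point): Point on the hinge axis, middle of the door's hinged edge, half-way through the 4 mm panel; 96 mm above the bench. The frame turns with the door: x along the hinge, -y from the hinge toward the free edge, z out of the door's outer face (up when shut).
- press_pad (a point): Centre of the top face of the black round pad (40 mm across, 2 mm high) on the door's outer face over the latch, 195 mm from the hinge axis; axes as door_hinge. 100 mm above the bench when level. The keeper's height is adjusted anew each time, unmeasured: the pad's height on the stops is 95 to 105 mm; the latch snaps in about 1.5 mm before the stops.
- latch_bolt (a joint): How far the brass bolt is pushed back, m: 0 = out, 0.009 = end of travel. Bevelled 45 degrees below, flat above, spring 3 N (out) to 5 N. Riding over the strike takes about 6 to 12 N on the pad, pushing it back 6 mm; then the force falls, the bolt springs out, and the force rises sharply on the stops. Its 28 mm wide housing hangs 28 mm under the door, 160 to 200 mm from the hinge: stow nothing there.
- tape_mid (a point): Centre of the yellow tape measure (37 x 83 x 68 mm in its x, y, z; 0.31 kg), 34 mm above its underside. It stands on the bench upright, z up; grasp it across its 37 mm x width. It fits anywhere in the middle of the box, standing.
- sample_tin: Small dark blue paint tin, 66 mm across, 85 mm high, standing behind the wall box; origin at the centre of its underside. Leave alone.
- screwdriver_yellow: Screwdriver with a yellow handle, 197 mm long, lying beside the hinge side of the box; origin under its middle. Leave alone.
- marker: White and blue felt marker, 135 mm long, lying beyond the tape measure; origin under its middle. Leave alone.

How it is judged:
On the way, in this order (a step that is already met when the one before it is completed fails the run):
1. the tape measure rests in the box, let go (x of tape_mid in the frame of wall_box between -0.1 and 0.1 m and y of tape_mid in the frame of wall_box between -0.1 and 0.1 m and height (world z) of tape_mid below 0.05 m and linear speed of tape_measure below 0.03 m/s and contact force between the fingers and tape_measure below 0.1 N), for 0.2 s.
2. the door is shut with its latch snapped in below the strike (value of joint door_panel below 0.036 rad and value of joint latch_bolt below 0.001 m), for 0.2 s.
At the end, for the whole second after the job is handed in: The door is shut and still (within 0.036 rad of level or below) with its latch bolt sprung out again (within 1 mm), which is only possible below the strike; the tape measure lies still on the floor inside the box (all of step 2 and velocity of joint door_panel between -0.05 and 0.05 rad/s and x of tape_mid in the frame of wall_box between -0.1 and 0.1 m and y of tape_mid in the frame of wall_box between -0.1 and 0.1 m and height (world z) of tape_mid below 0.05 m and linear speed of tape_measure below 0.03 m/s); the robot touches nothing.
It fails at once if the robot presses on the door with more than 25 N (contact force between any of the fingers, the arm and door_panel above 25 N).
It fails at once if the door is slammed (faster than 1.5 rad/s in its last 0.15 rad) (value of joint door_panel below 0.15 rad and velocity of joint door_panel below -1.5 rad/s).
It fails at once if the tape measure is dropped or thrown (over 0.7 m/s out of the fingers) (linear speed of tape_measure above 0.7 m/s and contact force between the fingers and tape_measure below 0.1 N).
It fails at once if the sample tin, screwdriver or marker is moved by more than 30 mm (distance of any of sample_tin, screwdriver_yellow, marker from where it was at the start of the episode above 0.03 m).
It also fails if it takes over 64 s, if anything falls off the work surface, if the arm or the gripper's body presses on something with over 40 N, if the wrist force passes 120 N, or if a joint passes its speed limit or range.

## Working session

There is one attempt and no reset: what is moved stays moved. The work goes in short steps, Python scripts to look and compute and a tool call to move; the robot and the scene stay as the last step left them, time stands still between calls to the robot, and variables do not carry over. Pictures are saved under pics/ and viewed, at most 10 in all, crops included, and the job is handed in when it is done.

Besides the shell and the picture viewer there is one more tool, called by a JSON object that holds its "method" and its "body". arm_command: Moves the arm, as the interface text tells. Shifts and turns lie within -1 to 1; 1 stands for 0.2 m of shift or pi rad of turn. Its arguments: {"type":"object","properties":{"increments":{"type":"array","items":{"type":"array","items":{"type":"number","minimum":-1,"maximum":1}}},"fingers":{"type":"number"},"force":{"type":"number"}},"required":["increments"]}

```bash
mkdir -p pics; cat > h.py <<'E'
from plant import *
import numpy as np, cv2
from scipy.spatial.transform import Rotation as R
def snap(n,f):
    c=read_camera(n); cv2.imwrite('pics/'+f+'.png',c['image'][:,:,::-1]); np.savez('pics/'+f+'.npz',**c); return c
def load(f): return np.load('pics/'+f+'.npz')
def ray(c,u,v):
    d=np.array([(u-c['cx'])/c['fx'],(v-c['cy'])/c['fy'],1]); T=c['T']; d=T[:3,:3]@d; return T[:3,3],d/np.linalg.norm(d)
def onz(c,u,v,z):
    o,d=ray(c,u,v); return o+d*(z-o[2])/d[2]
def tri(*obs):
    A=np.zeros((3,3));b=np.zeros(3);L=[]
    for c,u,v in obs:
        o,d=ray(c,u,v);P=np.eye(3)-np.outer(d,d);A+=P;b+=P@o;L.append((P,o))
    x=np.linalg.solve(A,b); return x,[float(np.linalg.norm(P@(x-o))) for P,o in L]
def proj(c,p):
    T=c['T'];q=T[:3,:3].T@(np.array(p)-T[:3,3]);return q[0]/q[2]*c['fx']+c['cx'],q[1]/q[2]*c['fy']+c['cy']
def inc(pos,rv=None):
    s=read_state();r=R.from_rotvec(s['orientation'])
    print('shift',np.round(r.inv().apply(np.array(pos)-s['tool_pos'])/.2,4),end=' ')
    if rv is not None: print('turn',np.round((r.inv()*R.from_rotvec(rv)).as_rotvec()/np.pi,4))
E
python3 - <<'E'
from h import *
for n in('scene','top'):
    c=snap(n,n+'1');print(n,c['fx'],c['T'].round(3).tolist())
a=load('scene1')['image'];b=load('top1')['image']
cv2.imwrite('pics/both.png',cv2.resize(np.vstack([a,b]),None,fx=.78,fy=.78)[:,:,::-1])
s=read_state();print(s)
E
```

```text
scene 449.13380396939186 [[0.664, -0.374, 0.648, -0.148], [-0.748, -0.315, 0.585, -0.706], [-0.015, -0.873, -0.488, 0.627], [0.0, 0.0, 0.0, 1.0]]
top 425.23424286066535 [[0.009, -0.996, 0.088, 0.474], [-0.999, -0.006, 0.034, -0.056], [-0.033, -0.088, -0.996, 1.131], [0.0, 0.0, 0.0, 1.0]]
{'t': 0.1, 'q': array([ 1.19158210e+00,  1.31082425e-01,  1.48916027e+00,  5.61500792e-06,
        1.52300608e+00, -8.54224670e-02]), 'dq': array([ 0.00145368, -0.00030836, -0.00425754, -0.00052057, -0.00032202,
        0.00010832]), 'joint_torque': array([ 6.47980432e-04, -5.61336350e+01, -4.93100417e+01,  7.69376359e-02,
        2.89588451e-02, -6.38796109e-05]), 'tool_pos': array([0.17366466, 0.57410385, 0.40379957]), 'orientation': array([-4.59772781e-01, -3.10737463e+00,  2.52920859e-03]), 'force': array([ 0.33144273, -0.93240465, -0.62600709]), 'wrist_torque': array([-0.01718615, -0.07388514, -0.03336542]), 'gripper_force': 0.0, 'opening': 0.09330577096055877}
```

View pics/scene1.png

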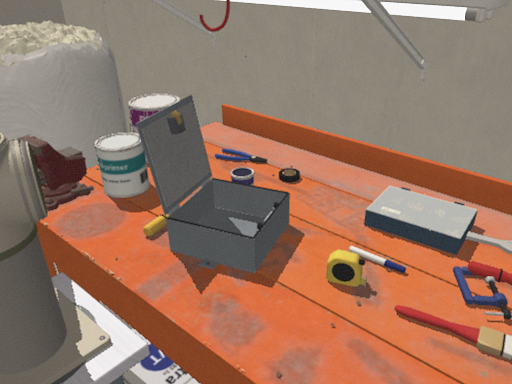

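View pics/top1.png

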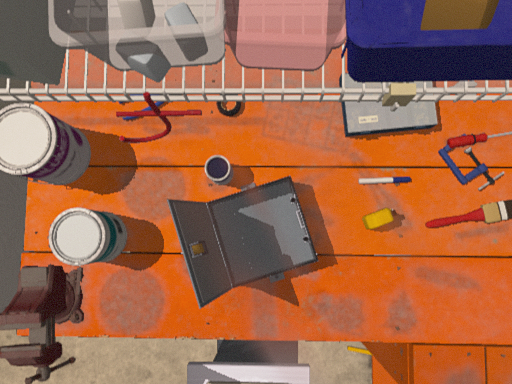

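The scene view shows the box (about 230,222), its near-upright door (175,155), the tape (346,268) and the marker (378,260). In the top view the box is at about (265,235), the tape at (379,219), the marker at (385,181) and the tin at (218,168). I'll enlarge both to read the corners.

```bash
python3 - <<'E'
from h import *
a=load('scene1')['image'][90:290,130:400];b=load('top1')['image'][165:315,160:430]
cv2.imwrite('pics/c1.png',cv2.resize(a,(800,592),interpolation=cv2.INTER_CUBIC)[:,:,::-1])
cv2.imwrite('pics/c2.png',cv2.resize(b,(800,444),interpolation=cv2.INTER_CUBIC)[:,:,::-1])
E
```

```text
(no output)
```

View pics/c1.png

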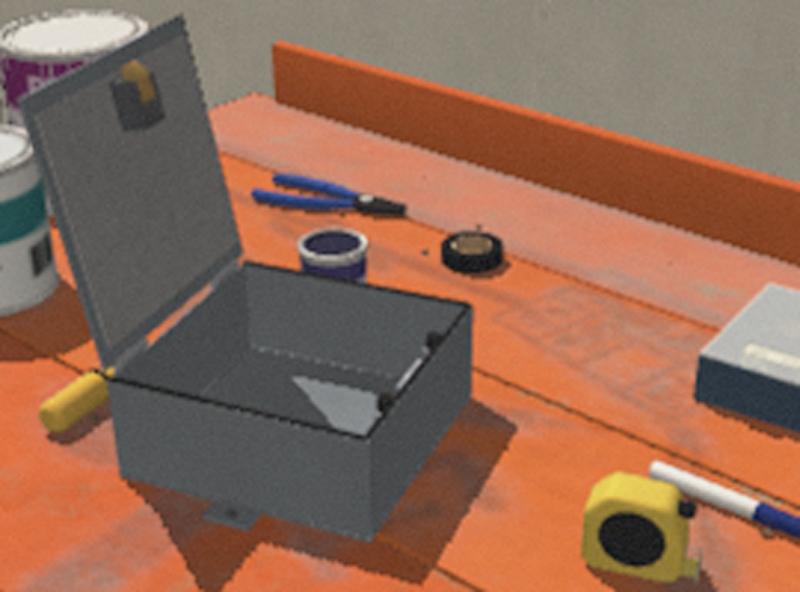

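View pics/c2.png

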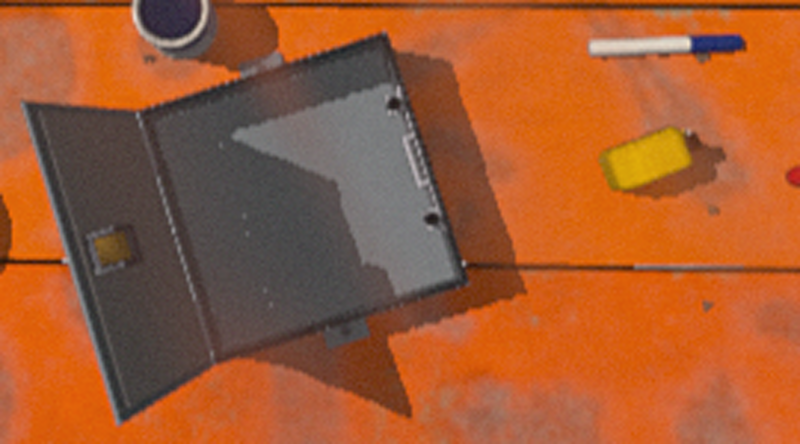

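```bash
python3 - <<'E'
from h import *
S=load('scene1');T=load('top1');k=800/270
s=lambda u,v:(S,u/k+130,v/k+90)
t=lambda u,v:(T,u/k+160,v/k+165)
for n,a,b in[('A',(470,305),(386,35)),('B',(368,437),(466,282)),('C',(245,265),(138,112)),('D',(110,372),(213,360)),('E',(183,15),(24,102)),('F',(22,100),(120,422))]:
    x,e=tri(s(*a),t(*b));print(n,x.round(4),np.round(e,4))
for n,b in[('tl',(603,153)),('tr',(682,127)),('br',(691,160)),('bl',(617,190)),('c',(648,158))]:print(n,onz(*t(*b),.066).round(4))
for n,b in[('sbl',(585,562)),('sbr',(683,582))]:print(n,onz(*s(*b),0).round(4))
for n,b in[('m1',(590,47)),('m2',(743,43)),('tin',(172,18))]:print(n,onz(*t(*b),.01 if n[0]=='m' else .085).round(4))
E
```

```text
A [ 0.629  -0.1034  0.0881] [0.0006 0.0006]
B [ 0.4264 -0.1696  0.0893] [0.0017 0.0017]
C [0.564  0.1035 0.0836] [0.0008 0.0008]
D [0.3606 0.0371 0.0924] [0.0005 0.0005]
E [0.5515 0.1447 0.3081] [0.0014 0.0014]
F [0.3447 0.0769 0.3078] [0.0013 0.0013]
tl [ 0.5327 -0.2858  0.066 ]
tr [ 0.555  -0.3519  0.066 ]
br [ 0.5273 -0.3588  0.066 ]
bl [ 0.5018 -0.297   0.066 ]
c [ 0.5287 -0.3232  0.066 ]
sbl [ 0.5067 -0.3085  0.    ]
sbr [ 0.5335 -0.3733  0.    ]
m1 [ 0.6301 -0.2877  0.01  ]
m2 [ 0.6343 -0.4224  0.01  ]
tin [0.6429 0.0766 0.085 ]
```

```bash
cat >> h.py <<'E'
YAW=0.312
def down(yaw,cur):
    y=np.array([np.cos(yaw),np.sin(yaw),0]);best=None
    for sg in(1,-1):
        z=np.array([0,0,-1.]);Y=sg*y;r=R.from_matrix(np.c_[np.cross(Y,z),Y,z])
        m=(cur.inv()*r).magnitude()
        if best is None or m<best[0]:best=(m,r)
    return best[1]
def chain(yaw,*pts):
    "each call: (pos) tool-frame shifts, assuming orientation done in the first call"
    s=read_state();cur=R.from_rotvec(s['orientation']);tg=down(yaw,cur);p=s['tool_pos']
    print('turn',((cur.inv()*tg).as_rotvec()/np.pi).round(4),'tooly',cur.apply([0,1,0]).round(3))
    for i,q in enumerate(pts):
        q=np.array(q);print(q,((cur if i==0 else tg).inv().apply(q-p)/.2).round(4));p=q
E
python3 -c "
from h import *
chain(YAW,(.3,.4,.54),(.41,.24,.56),(.46,.05,.56),(.5,-.14,.52),(.51,-.31,.42))"
```

```text
turn [-5.000e-04  2.000e-04  3.072e-01] tooly [ 0.29   0.957 -0.002]
[0.3  0.4  0.54] [-0.8566 -0.6514 -0.6801]
[0.41 0.24 0.56] [-0.9302  0.2779 -0.1   ]
[0.46 0.05 0.56] [-0.9809 -0.0537  0.    ]
[ 0.5  -0.14  0.52] [-0.9655 -0.1013  0.2   ]
[ 0.51 -0.31  0.42] [-0.8243 -0.2133  0.5   ]
```

{"method": "arm_command", "body": {"increments": [[-0.15,-0.1,-0.3,0,0,0.06],[-0.3,-0.25,-0.5,0,0,0.12],[-0.5,-0.4,-0.68,0,0,0.18],[-0.7,-0.55,-0.68,0,0,0.24],[-0.857,-0.651,-0.68,0,0,0.29]]}}

```text
t: 0.72
tool_pos: [0.3009, 0.3984, 0.5414]
orientation: [1.788, 2.582, 0.002]
force: [-1.1, 0.3, -0.6]
opening: 0.0931
gripper_force: 0.0
```

```bash
python3 -c "
from h import *
chain(YAW,(.41,.24,.56),(.46,.05,.56),(.5,-.14,.52),(.51,-.31,.42))
s=read_state();print(s['tool_pos'],s['q'])"
```

```text
turn [ 0.0004 -0.0001  0.0151] tooly [0.936 0.352 0.001]
[0.41 0.24 0.56] [-0.9332  0.2319 -0.0929]
[0.46 0.05 0.56] [-0.9809 -0.0537  0.    ]
[ 0.5  -0.14  0.52] [-0.9655 -0.1013  0.2   ]
[ 0.51 -0.31  0.42] [-0.8243 -0.2133  0.5   ]
[0.3009404  0.39840281 0.54140984] [ 8.21252455e-01 -1.58144150e-01  1.52785663e+00 -2.90508618e-04
  1.77063588e+00  4.61686442e-01]
```

{"method": "arm_command", "body": {"increments": [[-0.2,0.05,-0.02,0,0,0.015],[-0.4,0.1,-0.04,0,0,0.015],[-0.6,0.15,-0.06,0,0,0.015],[-0.8,0.2,-0.08,0,0,0.015],[-0.933,0.232,-0.093,0,0,0.015]]}}

```text
t: 1.35
tool_pos: [0.411, 0.2409, 0.5591]
orientation: [-1.842, -2.545, 0.001]
force: [0.3, 0.3, 0.3]
opening: 0.0931
gripper_force: 0.0
```

{"method": "arm_command", "body": {"increments": [[-0.2,-0.01,0,0,0,0],[-0.4,-0.02,0,0,0,0],[-0.6,-0.03,0,0,0,0],[-0.8,-0.04,0,0,0,0],[-0.981,-0.054,0,0,0,0]]}}

```text
t: 1.98
tool_pos: [0.4616, 0.0513, 0.5589]
orientation: [-1.841, -2.545, 0.001]
force: [0.2, 0.3, -0.5]
opening: 0.0933
gripper_force: 0.0
```

{"method": "arm_command", "body": {"increments": [[-0.2,-0.02,0,0,0,0],[-0.4,-0.04,0,0,0,0],[-0.6,-0.06,0.1,0,0,0],[-0.8,-0.08,0.15,0,0,0],[-0.966,-0.101,0.2,0,0,0]]}}

```text
t: 2.6
tool_pos: [0.5028, -0.1386, 0.5183]
orientation: [-1.841, -2.544, 0.001]
force: [-0.6, -0.4, -0.1]
opening: 0.0926
gripper_force: 0.0
```

{"method": "arm_command", "body": {"increments": [[-0.2,-0.05,0.1,0,0,0],[-0.4,-0.1,0.2,0,0,0],[-0.6,-0.15,0.35,0,0,0],[-0.8,-0.2,0.45,0,0,0],[-0.824,-0.213,0.5,0,0,0]]}}

```text
t: 3.22
tool_pos: [0.5133, -0.309, 0.4166]
orientation: [-1.842, -2.541, 0.001]
force: [-0.0, 0.4, 0.6]
opening: 0.0931
gripper_force: 0.0
```

```bash
python3 - <<'E'
from h import *
c=snap('wrist','w1');s=read_state();print(s['tool_pos'],s['orientation'],s['q'],c['T'].round(3).tolist(),c['fx'])
cv2.imwrite('pics/w1b.png',cv2.resize(c['image'],(768,576))[:,:,::-1])
E
```

```text
[ 0.51318624 -0.30819516  0.41587101] [-1.84065378e+00 -2.54022419e+00  2.86595078e-04] [-6.26402670e-01  1.24557817e-01  1.47432093e+00 -1.79802517e-04
  1.54731044e+00 -9.43098668e-01] [[0.951, 0.301, 0.075, 0.492], [0.31, -0.92, -0.238, -0.243], [-0.003, 0.249, -0.968, 0.396], [0.0, 0.0, 0.0, 1.0]] 288.36919904363936
```

View pics/w1b.png

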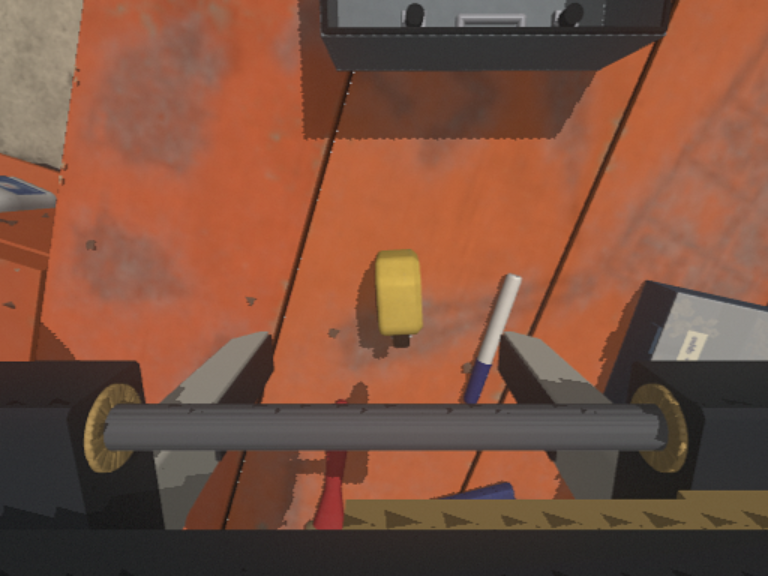

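The wrist view shows the tape's top face spanning about x 378–422 and y 252–333 (enlarged pixels). It lines up with the tool to within about 3°. The box's latch wall is level at the top of the picture, from (322,37) to (667,33).

```bash
python3 - <<'E'
from h import *
S=load('scene1');T=load('top1');W=load('w1');k=800/270
t=lambda u,v:(T,u/k+160,v/k+165)
w=lambda u,v:(W,u/1.5,v/1.5)
for n,a,b in[('tl',(418,254),(603,153)),('tr',(421,333),(682,127)),('br',(382,333),(691,160)),('bl',(378,254),(617,190))]:
    x,e=tri(w(*a),t(*b));print(n,x.round(4),np.round(e,4),onz(*w(*a),.066).round(4))
for n,b,z in[('B',(322,37),.09),('A',(667,33),.09),('Bb',(337,70),0),('Ab',(648,70),0),('mark',(515,278),.01),('mark2',(470,402),.01)]:print(n,onz(*w(*b),z).round(4))
E
```

```text
tl [ 0.5349 -0.2921  0.0403] [0.001 0.001] [ 0.5325 -0.2892  0.066 ]
tr [ 0.5552 -0.35    0.0683] [0.0013 0.0013] [ 0.556  -0.3495  0.066 ]
br [ 0.5271 -0.3609  0.0601] [0.0006 0.0006] [ 0.526  -0.3593  0.066 ]
bl [ 0.5033 -0.3031  0.0399] [0.0008 0.0008] [ 0.5032 -0.2988  0.066 ]
B [ 0.4259 -0.1732  0.09  ]
A [ 0.6329 -0.1034  0.09  ]
Bb [ 0.4252 -0.1725  0.    ]
Ab [ 0.6721 -0.0921  0.    ]
mark [ 0.6309 -0.2904  0.01  ]
mark2 [ 0.6366 -0.4205  0.01  ]
```

```bash
python3 - <<'E'
from h import *
chain(.355,(.531,-.331,.28),(.531,-.331,.212))
E
```

```text
turn [-0.0009 -0.0012 -0.0122] tooly [ 0.95   0.311 -0.003]
[ 0.531 -0.331  0.28 ] [-0.1385  0.0511  0.6787]
[ 0.531 -0.331  0.212] [0.   0.   0.34]
```

{"method": "arm_command", "body": {"increments": [[-0.07,0.026,0.1,0,0,-0.006],[-0.139,0.051,0.25,0,0,-0.012],[-0.139,0.051,0.4,0,0,-0.012],[-0.139,0.051,0.55,0,0,-0.012],[-0.139,0.051,0.68,0,0,-0.012]]}}

```text
t: 3.9
tool_pos: [0.5327, -0.3288, 0.2829]
orientation: [-1.791, -2.581, -0.001]
force: [-0.5, 1.1, 0.0]
opening: 0.0929
gripper_force: 0.0
```

{"method": "arm_command", "body": {"increments": [[0,0,0.1,0,0,0],[0,0,0.2,0,0,0],[0,0,0.28,0,0,0],[0,0,0.34,0,0,0],[0,0,0.34,0,0,0]]}}

```text
t: 4.53
tool_pos: [0.532, -0.3299, 0.2142]
orientation: [-1.791, -2.579, -0.0]
force: [0.3, -0.5, 0.6]
opening: 0.0929
gripper_force: 0.0
```

{"method": "arm_command", "body": {"increments": [[0,0,0,0,0,0],[0,0,0,0,0,0],[0,0,0,0,0,0],[0,0,0,0,0,0],[0,0,0,0,0,0]], "fingers": 1, "force": 25}}

```text
t: 5.15
tool_pos: [0.5324, -0.3302, 0.2155]
orientation: [1.792, 2.58, -0.0]
force: [-0.2, -0.5, 0.5]
opening: 0.0474
gripper_force: 0.0
```

{"method": "arm_command", "body": {"increments": [[0,0,0,0,0,0],[0,0,0,0,0,0],[0,0,0,0,0,0],[0,0,0,0,0,0],[0,0,0,0,0,0]]}}

```text
t: 5.78
tool_pos: [0.5324, -0.3302, 0.2153]
orientation: [-1.792, -2.58, 0.0]
force: [-1.1, -0.6, -0.1]
opening: 0.0358
gripper_force: 24.9
```

```bash
python3 - <<'E'
from h import *
s=read_state();print(s['opening'],s['gripper_force'],s['tool_pos'])
chain(YAW,(.531,-.33,.40),(.51,-.17,.40),(.488,-.012,.38),(.488,-.012,.23))
E
```

```text
0.0358113419362924 24.891657081898302 [ 0.53235218 -0.33016501  0.21532715]
turn [-0.     -0.      0.0141] tooly [ 0.937  0.349 -0.   ]
[ 0.531 -0.33   0.4  ] [ 0.0032 -0.0062 -0.9234]
[ 0.51 -0.17  0.4 ] [0.7936 0.1456 0.    ]
[ 0.488 -0.012  0.38 ] [0.7856 0.1378 0.1   ]
[ 0.488 -0.012  0.23 ] [0.   0.   0.75]
```

{"method": "arm_command", "body": {"increments": [[0,0,-0.1,0,0,0.0],[0,0,-0.25,0,0,0.0],[0,0,-0.45,0,0,0.007],[0,0,-0.65,0,0,0.014],[0,-0.006,-0.8,0,0,0.014]]}}

```text
t: 6.4
tool_pos: [0.5314, -0.3305, 0.379]
orientation: [1.847, 2.538, 0.0]
force: [0.6, 0.0, -2.3]
opening: 0.0362
gripper_force: 24.9
```

{"method": "arm_command", "body": {"increments": [[0.1,0.02,0,0,0,0],[0.25,0.05,0,0,0,0],[0.45,0.09,0,0,0,0],[0.65,0.12,0,0,0,0],[0.794,0.146,0,0,0,0]]}}

```text
t: 7.02
tool_pos: [0.5098, -0.1688, 0.3766]
orientation: [1.847, 2.54, 0.001]
force: [0.8, -0.2, -1.7]
opening: 0.0362
gripper_force: 24.9
```

{"method": "arm_command", "body": {"increments": [[0.2,0.04,0,0,0,0],[0.4,0.07,0,0,0,0],[0.6,0.1,0,0,0,0],[0.74,0.13,0,0,0,0],[0.786,0.138,0,0,0,0]]}}

```text
t: 7.65
tool_pos: [0.4879, -0.0109, 0.3765]
orientation: [1.845, 2.541, 0.001]
force: [0.1, -0.5, -2.5]
opening: 0.0364
gripper_force: 24.9
```

```bash
python3 - <<'E'
from h import *
chain(YAW,(.488,-.011,.235),(.488,-.011,.219))
s=snap('scene','s2');t=snap('top','t2');print(read_state()['tool_pos'])
cv2.imwrite('pics/v2.png',cv2.resize(np.hstack([s['image'][60:330,90:360],t['image'][130:330,150:350].repeat(1,0) if 0 else cv2.resize(t['image'][130:330,150:350],(270,270))]),(800,400))[:,:,::-1])
E
```

```text
turn [0.0004 0.0001 0.0008] tooly [0.951 0.309 0.001]
[ 0.488 -0.011  0.235] [-4.000e-04 -5.000e-04  7.076e-01]
[ 0.488 -0.011  0.219] [0.   0.   0.08]
[ 0.48810475 -0.01184055  0.37616615]
```

View pics/v2.png

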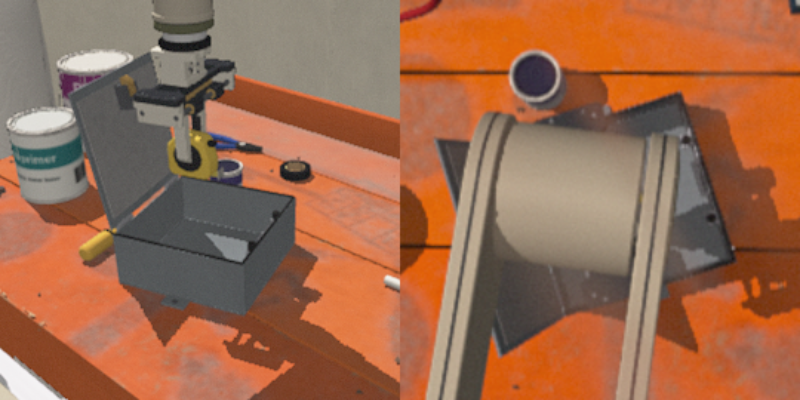

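```bash
python3 - <<'E'
from h import *
s=read_state();print(s['q'],s['tool_pos'])
from scipy.optimize import least_squares
D=[(.13108,1.48916,1.52301,np.hypot(.17366,.5741),.4038),(-.15814,1.52786,1.77064,np.hypot(.30094,.3984),.5414),(.12456,1.47432,1.54731,np.hypot(.51319,.3082),.41587),(*s['q'][[1,2,4]],np.hypot(*s['tool_pos'][:2]),s['tool_pos'][2])]
D=np.array(D);print(D.round(4))
c=load('s2')['image']
cv2.imwrite('pics/v3.png',cv2.resize(c[0:260,60:400],(784,600))[:,:,::-1])
E
```

```text
[-1.29298616e-01 -1.61880093e-01  1.82957594e+00 -3.22634085e-05
  1.47284078e+00 -4.43259971e-01] [ 0.48810475 -0.01184055  0.37616615]
[[ 0.1311  1.4892  1.523   0.5998  0.4038]
 [-0.1581  1.5279  1.7706  0.4993  0.5414]
 [ 0.1246  1.4743  1.5473  0.5986  0.4159]
 [-0.1619  1.8296  1.4728  0.4882  0.3762]]
```

View pics/v3.png

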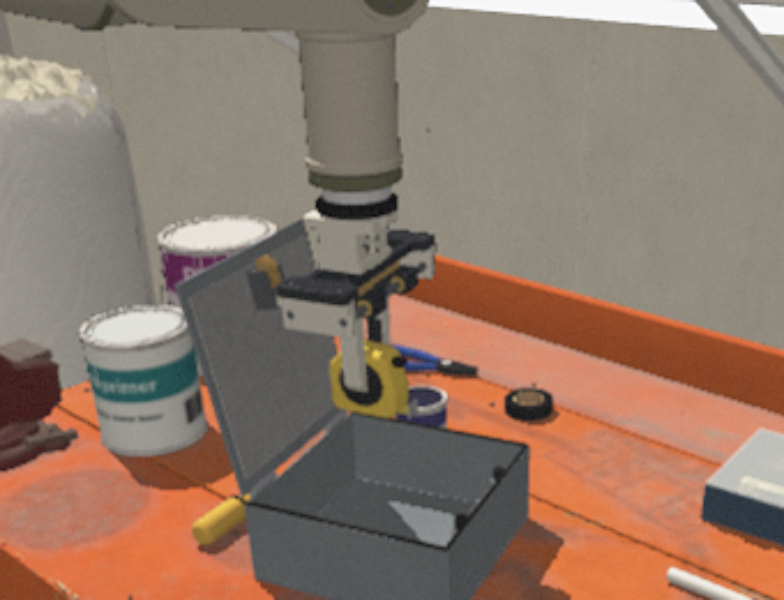

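The view shows the hand clear of the door. The forearm's underside is about 0.17 m above the flange, so it will still pass over the door's edge once lowered.

{"method": "arm_command", "body": {"increments": [[0,0,0.12,0,0,0],[0,0,0.3,0,0,0],[0,0,0.48,0,0,0],[0,0,0.62,0,0,0],[0,0,0.7,0,0,0]]}}

```text
t: 8.38
tool_pos: [0.4878, -0.0134, 0.2339]
orientation: [-1.849, -2.538, 0.002]
force: [0.5, -0.2, -2.4]
opening: 0.0359
gripper_force: 24.9
```

{"method": "arm_command", "body": {"increments": [[0,0,0.02,0,0,0],[0,0,0.04,0,0,0],[0,0,0.06,0,0,0],[0,0,0.07,0,0,0],[0,0,0.075,0,0,0]]}}

```text
t: 9.0
tool_pos: [0.4883, -0.0124, 0.2205]
orientation: [1.848, 2.54, 0.0]
force: [0.5, 0.1, -2.4]
opening: 0.0359
gripper_force: 24.9
```

{"method": "arm_command", "body": {"increments": [[0,0,0.004,0,0,0],[0,0,0.008,0,0,0],[0,0,0.011,0,0,0],[0,0,0.013,0,0,0],[0,0,0.015,0,0,0]]}}

```text
t: 9.62
tool_pos: [0.4883, -0.0124, 0.2182]
orientation: [-1.849, -2.54, 0.0]
force: [-6.7, 0.8, 11.9]
opening: 0.0358
gripper_force: 24.9
```

Floor contact is clear (the force went from -2.4 to +12 N), so I'll release gently.

{"method": "arm_command", "body": {"increments": [[0,0,-0.003,0,0,0],[0,0,-0.005,0,0,0],[0,0,-0.005,0,0,0],[0,0,-0.005,0,0,0],[0,0,-0.005,0,0,0]]}}

```text
t: 10.25
tool_pos: [0.4882, -0.0124, 0.2183]
orientation: [1.849, 2.54, 0.0]
force: [-0.1, 0.2, -1.4]
opening: 0.0361
gripper_force: 24.9
```

{"method": "arm_command", "body": {"increments": [[0,0,0,0,0,0],[0,0,0,0,0,0],[0,0,0,0,0,0],[0,0,0,0,0,0],[0,0,0,0,0,0]], "fingers": -0.6}}

```text
t: 10.88
tool_pos: [0.4882, -0.0124, 0.2183]
orientation: [-1.849, -2.54, 0.0]
force: [0.3, 0.5, 0.3]
opening: 0.0738
gripper_force: 0.0
```

{"method": "arm_command", "body": {"increments": [[0,0,-0.1,0,0,0],[0,0,-0.25,0,0,0],[0,0,-0.5,0,0,0],[0,0,-0.75,0,0,0],[0,0,-0.9,0,0,0]]}}

```text
t: 11.5
tool_pos: [0.4885, -0.0124, 0.4015]
orientation: [1.847, 2.538, 0.003]
force: [0.7, -0.3, -0.1]
opening: 0.0741
gripper_force: 0.0
```

```bash
python3 - <<'E'
from h import *
s=snap('scene','s3');w=snap('wrist','w3')
cv2.imwrite('pics/v4.png',np.hstack([cv2.resize(s['image'][100:292,130:370],(375,300)),cv2.resize(w['image'],(400,300))])[:,:,::-1])
print(read_state()['tool_pos'],read_state()['opening'])
E
```

```text
[ 0.48916345 -0.012508    0.40286172] 0.07437046631254292
```

View pics/v4.png

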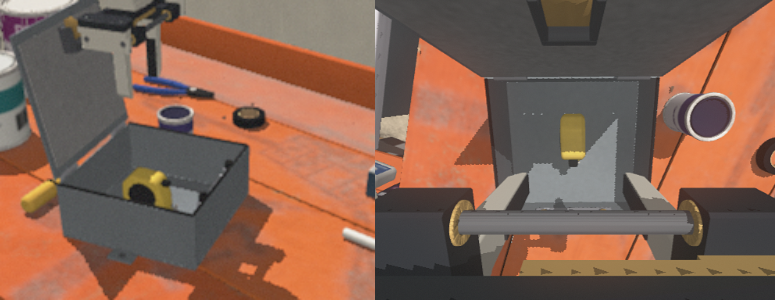

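The tape stands upright in the box, clear of the latch housing. Next I'll close the fingers and go over and behind the door.

```bash
cat >> h.py <<'E'
X=np.array([np.cos(YAW),np.sin(YAW),0]);U=np.array([np.sin(YAW),-np.cos(YAW),0]);H=np.array([.461,.0717,0])
def tcp(u,z): return H+u*U+np.array([0,0,z+.186])
def uz():
    p=read_state()['tool_pos'];d=p-H;return 'u %.4f x %.4f tip %.4f'%(d@U,d@X,p[2]-.186)
E
python3 - <<'E'
from h import *
print(uz());chain(YAW,tcp(.0888,.36),tcp(-.1,.36),tcp(-.1,.275))
E
```

```text
u 0.0888 x 0.0010 tip 0.2169
turn [0.0021 0.001  0.0002] tooly [0.952 0.307 0.007]
[ 0.48825829 -0.01281287  0.546     ] [-0.0023  0.     -0.7157]
[0.43030373 0.16687215 0.546     ] [0.944 0.    0.   ]
[0.43030373 0.16687215 0.461     ] [0.    0.    0.425]
```

{"method": "arm_command", "body": {"increments": [[0,0,-0.15,0,0,0],[0,0,-0.3,0,0,0],[0,0,-0.5,0,0,0],[0,0,-0.65,0,0,0],[0,0,-0.716,0,0,0]], "fingers": 1}}

```text
t: 12.22
tool_pos: [0.4884, -0.0124, 0.5421]
orientation: [1.848, 2.539, 0.001]
force: [1.0, -0.7, -0.2]
opening: 0.029
gripper_force: 0.0
```

{"method": "arm_command", "body": {"increments": [[0.15,0,0,0,0,0],[0.35,0,0,0,0,0],[0.6,0,0,0,0,0],[0.82,0,0,0,0,0],[0.944,0,0,0,0,0]]}}

```text
t: 12.85
tool_pos: [0.4294, 0.169, 0.5396]
orientation: [-1.846, -2.54, 0.003]
force: [0.2, -0.3, 0.3]
opening: 0.0005
gripper_force: 0.0
```

{"method": "arm_command", "body": {"increments": [[0,0,0.1,0,0,0],[0,0,0.2,0,0,0],[0,0,0.3,0,0,0],[0,0,0.4,0,0,0],[0,0,0.425,0,0,0]]}}

```text
t: 13.48
tool_pos: [0.4298, 0.167, 0.4542]
orientation: [-1.848, -2.538, 0.004]
force: [-0.0, 0.5, 1.1]
opening: 0.0006
gripper_force: 0.0
```

```bash
python3 - <<'E'
from h import *
print(uz(),read_state()['q'],read_state()['opening']);chain(YAW,tcp(-.06,.275))
E
```

```text
u -0.1003 x -0.0004 tip 0.2682 [ 2.59412068e-01 -2.66432058e-01  1.77776166e+00 -3.99091349e-05
  1.63352856e+00 -5.28447833e-02] 0.0006029118422839741
turn [-0.001  -0.      0.0001] tooly [ 0.952  0.307 -0.003]
[0.44258224 0.12880329 0.461     ] [-0.2015  0.0019 -0.0339]
```

{"method": "arm_command", "body": {"increments": [[-0.05,0,0,0,0,0],[-0.1,0,0,0,0,0],[-0.15,0,0,0,0,0],[-0.19,0,0,0,0,0],[-0.22,0,0,0,0,0]]}}

```text
t: 14.1
tool_pos: [0.4439, 0.1247, 0.4567]
orientation: [1.849, 2.539, 0.0]
force: [0.5, 0.5, 0.4]
opening: 0.0004
gripper_force: 0.0
```

{"method": "arm_command", "body": {"increments": [[-0.03,0,0,0,0,0],[-0.06,0,0,0,0,0],[-0.1,0,0,0,0,0],[-0.14,0,0,0,0,0],[-0.18,0,0,0,0,0]]}}

```text
t: 14.72
tool_pos: [0.4549, 0.0906, 0.4565]
orientation: [1.849, 2.54, -0.0]
force: [-0.3, 1.8, 2.2]
opening: 0.0005
gripper_force: 1.3
```

```bash
python3 - <<'E'
from h import *
print(uz(),read_state()['force']);c=snap('scene','s5')
cv2.imwrite('pics/v5.png',cv2.resize(c['image'][20:280,100:360],(600,600))[:,:,::-1])
E
```

```text
u -0.0199 x -0.0000 tip 0.2705 [-0.34193273  1.79587829  2.17004961]
```

View pics/v5.png

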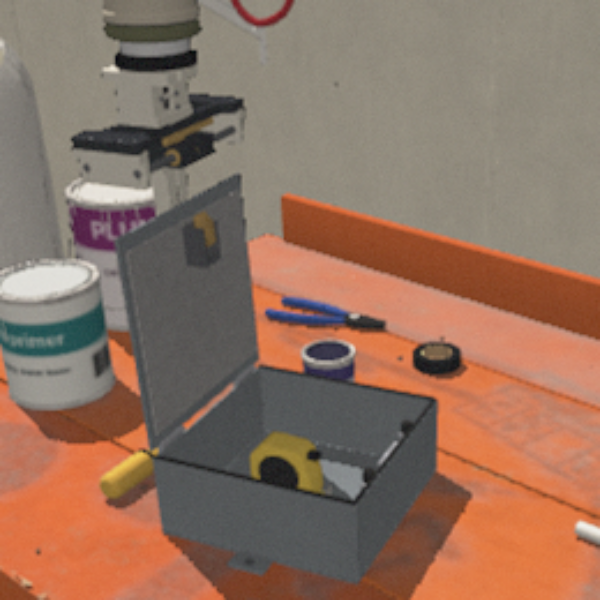

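The door follows the finger and is now about upright. Next come the arc rows.

```bash
cat >> h.py <<'E'
def axis(th):
    r=np.interp(th,[0.4,1.57],[.2,.176]);off=.004
    return r*np.cos(th)-off*np.sin(th)-.0075, .096+r*np.sin(th)+off*np.cos(th)
E
python3 - <<'E'
from h import *
d=read_state()['tool_pos']-H;p0=(d@U,d[2]-.186)
for i,th in enumerate(np.arange(1.55,.1,-.07)):
    u,z=axis(th)
    print(i//5,'th %.2f'%th,'[%.3f,%.3f]'%(-(u-p0[0])/.2,-(z-p0[1])/.2),'u %.3f z %.3f'%(u,z))
    if i%5==4:p0=(u,z)
E
```

```text
0 th 1.55 [-0.057,-0.010] u -0.008 z 0.272
0 th 1.48 [-0.119,-0.015] u 0.005 z 0.273
0 th 1.41 [-0.182,-0.016] u 0.017 z 0.274
0 th 1.34 [-0.246,-0.012] u 0.030 z 0.273
0 th 1.27 [-0.309,-0.003] u 0.043 z 0.271
1 th 1.20 [-0.063,0.013] u 0.055 z 0.269
1 th 1.13 [-0.126,0.031] u 0.068 z 0.265
1 th 1.06 [-0.188,0.053] u 0.080 z 0.261
1 th 0.99 [-0.248,0.079] u 0.092 z 0.255
1 th 0.92 [-0.307,0.111] u 0.104 z 0.249
2 th 0.85 [-0.057,0.035] u 0.115 z 0.242
2 th 0.78 [-0.112,0.075] u 0.126 z 0.234
2 th 0.71 [-0.164,0.119] u 0.137 z 0.225
2 th 0.64 [-0.213,0.167] u 0.147 z 0.216
2 th 0.57 [-0.259,0.218] u 0.156 z 0.205
3 th 0.50 [-0.043,0.055] u 0.164 z 0.194
3 th 0.43 [-0.081,0.113] u 0.172 z 0.183
3 th 0.36 [-0.112,0.176] u 0.178 z 0.170
3 th 0.29 [-0.136,0.242] u 0.183 z 0.157
3 th 0.22 [-0.155,0.309] u 0.187 z 0.144
4 th 0.15 [-0.014,0.069] u 0.190 z 0.130
```

{"method": "arm_command", "body": {"increments": [[-0.057,0,-0.01,0,0,0],[-0.119,0,-0.015,0,0,0],[-0.182,0,-0.016,0,0,0],[-0.246,0,-0.012,0,0,0],[-0.309,0,-0.003,0,0,0]]}}

```text
t: 15.4
tool_pos: [0.474, 0.0314, 0.4571]
orientation: [1.849, 2.54, 0.0]
force: [-1.3, 3.2, -0.5]
opening: 0.0006
gripper_force: 1.0
```

{"method": "arm_command", "body": {"increments": [[-0.063,0,0.013,0,0,0],[-0.126,0,0.031,0,0,0],[-0.188,0,0.053,0,0,0],[-0.248,0,0.079,0,0,0],[-0.307,0,0.111,0,0,0]]}}

```text
t: 16.02
tool_pos: [0.4928, -0.0269, 0.4346]
orientation: [1.849, 2.54, -0.0]
force: [0.1, 1.5, -0.2]
opening: 0.0008
gripper_force: 0.6
```

{"method": "arm_command", "body": {"increments": [[-0.057,0,0.035,0,0,0],[-0.112,0,0.075,0,0,0],[-0.164,0,0.119,0,0,0],[-0.213,0,0.167,0,0,0],[-0.259,0,0.218,0,0,0]]}}

```text
t: 16.65
tool_pos: [0.5087, -0.076, 0.3906]
orientation: [-1.849, -2.54, 0.0]
force: [0.3, 0.5, -0.3]
opening: 0.0006
gripper_force: 0.3
```

```bash
python3 - <<'E'
from h import *
print(uz(),axis(.57),read_state()['force']);d=read_state()['tool_pos']-H;p0=(d@U,d[2]-.186)
for th in(.51,.45,.39,.33,.27):
    u,z=axis(th);print('[%.3f,%.3f]'%(-(u-p0[0])/.2,-(z-p0[1])/.2))
E
```

```text
u 0.1552 x 0.0000 tip 0.2046 (np.float64(0.15578580702669562), np.float64(0.20541221983647318)) [ 0.26900437  0.48347172 -0.33543369]
[-0.040,0.043]
[-0.074,0.092]
[-0.104,0.144]
[-0.126,0.200]
[-0.145,0.257]
```

{"method": "arm_command", "body": {"increments": [[-0.04,0,0.043,0,0,0],[-0.074,0,0.092,0,0,0],[-0.104,0,0.144,0,0,0],[-0.126,0,0.2,0,0,0],[-0.145,0,0.257,0,0,0]]}}

```text
t: 17.27
tool_pos: [0.5175, -0.1033, 0.3392]
orientation: [1.849, 2.54, -0.0]
force: [0.3, -0.2, 0.9]
opening: 0.0005
gripper_force: 0.2
```

```bash
python3 - <<'E'
from h import *
print(uz(),read_state()['force'],axis(.27));d=read_state()['tool_pos']-H;p0=(d@U,d[2]-.186)
for u,z in((.189,.14),(.192,.13),(.193,.125),(.195,.12)):print(u,z,'[%.3f,%.3f]'%(-(u-p0[0])/.2,-(z-p0[1])/.2))
c=snap('scene','s6');cv2.imwrite('pics/v6.png',cv2.resize(c['image'][60:280,130:350],(600,600))[:,:,::-1])
E
```

```text
u 0.1839 x 0.0001 tip 0.1532 [ 0.26998594 -0.22074418  0.88642881] (np.float64(0.1841872535264228), np.float64(0.1532013709232298))
0.189 0.14 [-0.026,0.066]
0.192 0.13 [-0.041,0.116]
0.193 0.125 [-0.046,0.141]
0.195 0.12 [-0.056,0.166]
```

View pics/v6.png

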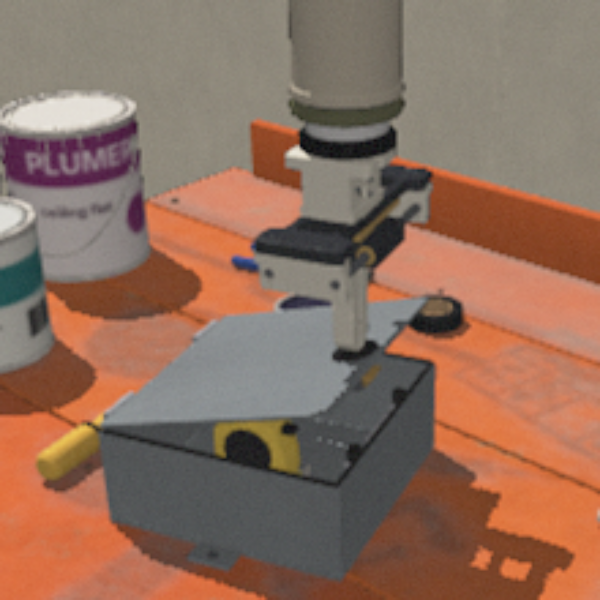

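The finger sits on the pad (about 353,350 in the crop) and the tape is clear of the housing. I'll go down to a 0.12 m tip height, then in fine steps while watching the force.

{"method": "arm_command", "body": {"increments": [[-0.015,0,0.034,0,0,0],[-0.03,0,0.07,0,0,0],[-0.041,0,0.105,0,0,0],[-0.048,0,0.14,0,0,0],[-0.055,0,0.165,0,0,0]]}}

```text
t: 17.95
tool_pos: [0.5208, -0.1135, 0.3064]
orientation: [-1.848, -2.54, 0.0]
force: [-0.1, 0.6, 0.3]
opening: 0.0002
gripper_force: 0.1
```

{"method": "arm_command", "body": {"increments": [[0,0,0.006,0,0,0],[0,0,0.012,0,0,0],[0,0,0.018,0,0,0],[0,0,0.024,0,0,0],[0,0,0.03,0,0,0]]}}

```text
t: 18.58
tool_pos: [0.5209, -0.1135, 0.301]
orientation: [1.848, 2.54, 0.0]
force: [-0.2, -0.6, 0.0]
opening: 0.0009
gripper_force: 0.1
```

```bash
python3 -c "
from h import *
print(uz(),read_state()['force'])"
```

```text
u 0.1946 x 0.0001 tip 0.1150 [-0.15117009 -0.63965509  0.03813025]
```

{"method": "arm_command", "body": {"increments": [[0,0,0.002,0,0,0],[0,0,0.004,0,0,0],[0,0,0.006,0,0,0],[0,0,0.008,0,0,0],[0,0,0.01,0,0,0]]}}

```text
t: 19.2
tool_pos: [0.5208, -0.1134, 0.2989]
orientation: [1.849, 2.54, 0.0]
force: [0.0, -0.4, 0.5]
opening: 0.0003
gripper_force: 0.1
```

{"method": "arm_command", "body": {"increments": [[0,0,0.002,0,0,0],[0,0,0.004,0,0,0],[0,0,0.006,0,0,0],[0,0,0.008,0,0,0],[0,0,0.01,0,0,0]]}}

```text
t: 19.82
tool_pos: [0.5208, -0.1135, 0.2969]
orientation: [1.849, 2.54, -0.0]
force: [-0.3, -0.6, 0.1]
opening: 0.0005
gripper_force: 0.1
```

{"method": "arm_command", "body": {"increments": [[0,0,0.001,0,0,0],[0,0,0.002,0,0,0],[0,0,0.003,0,0,0],[0,0,0.004,0,0,0],[0,0,0.005,0,0,0]]}}

```text
t: 20.45
tool_pos: [0.5209, -0.1135, 0.2963]
orientation: [1.849, 2.54, 0.0]
force: [-2.1, 0.6, 3.9]
opening: 0.0002
gripper_force: 2.4
```

{"method": "arm_command", "body": {"increments": [[0,0,0.002,0,0,0],[0,0,0.004,0,0,0],[0,0,0.006,0,0,0],[0,0,0.008,0,0,0],[0,0,0.01,0,0,0]]}}

```text
t: 21.08
tool_pos: [0.5209, -0.1135, 0.2945]
orientation: [1.848, 2.54, -0.0]
force: [-2.8, 0.2, 7.9]
opening: 0.0001
gripper_force: 3.6
```

{"method": "arm_command", "body": {"increments": [[0,0,0.001,0,0,0],[0,0,0.002,0,0,0],[0,0,0.003,0,0,0],[0,0,0.004,0,0,0],[0,0,0.005,0,0,0]]}}

```text
t: 21.7
tool_pos: [0.5209, -0.1136, 0.2936]
orientation: [1.848, 2.54, -0.0]
force: [-4.1, 1.0, 6.6]
opening: 0.0004
gripper_force: 3.6
```

{"method": "arm_command", "body": {"increments": [[0,0,0.001,0,0,0],[0,0,0.002,0,0,0],[0,0,0.003,0,0,0],[0,0,0.004,0,0,0],[0,0,0.005,0,0,0]]}}

```text
t: 22.32
tool_pos: [0.5209, -0.1136, 0.2927]
orientation: [1.848, 2.54, -0.0]
force: [-4.8, -0.2, 7.5]
opening: 0.0006
gripper_force: 4.2
```

{"method": "arm_command", "body": {"increments": [[0,0,0.001,0,0,0],[0,0,0.002,0,0,0],[0,0,0.003,0,0,0],[0,0,0.004,0,0,0],[0,0,0.005,0,0,0]]}}

```text
t: 22.95
tool_pos: [0.5209, -0.1136, 0.2918]
orientation: [1.848, 2.54, -0.0]
force: [-4.8, -1.0, 8.6]
opening: 0.0005
gripper_force: 4.0
```

{"method": "arm_command", "body": {"increments": [[0,0,0.001,0,0,0],[0,0,0.002,0,0,0],[0,0,0.003,0,0,0],[0,0,0.004,0,0,0],[0,0,0.004,0,0,0]]}}

```text
t: 23.58
tool_pos: [0.5209, -0.1136, 0.291]
orientation: [1.848, 2.539, -0.0]
force: [-3.6, 0.2, 8.5]
opening: 0.0001
gripper_force: 4.2
```

{"method": "arm_command", "body": {"increments": [[0,0,0.001,0,0,0],[0,0,0.002,0,0,0],[0,0,0.003,0,0,0],[0,0,0.003,0,0,0],[0,0,0.003,0,0,0]]}}

```text
t: 24.2
tool_pos: [0.5209, -0.1137, 0.2901]
orientation: [1.848, 2.539, -0.0]
force: [-2.2, -0.0, 5.6]
opening: 0.0002
gripper_force: 2.9
```

{"method": "arm_command", "body": {"increments": [[0,0,0.001,0,0,0],[0,0,0.002,0,0,0],[0,0,0.002,0,0,0],[0,0,0.002,0,0,0],[0,0,0.002,0,0,0]]}}

```text
t: 24.82
tool_pos: [0.5209, -0.1137, 0.2893]
orientation: [1.848, 2.54, -0.0]
force: [-1.2, -4.6, 5.6]
opening: 0.0006
gripper_force: 2.2
```

{"method": "arm_command", "body": {"increments": [[0,0,0.001,0,0,0],[0,0,0.002,0,0,0],[0,0,0.002,0,0,0],[0,0,0.002,0,0,0],[0,0,0.002,0,0,0]]}}

```text
t: 25.45
tool_pos: [0.5208, -0.1132, 0.2885]
orientation: [-1.848, -2.54, -0.0]
force: [0.9, -0.2, 1.1]
opening: 0.0002
gripper_force: 0.5
```

{"method": "arm_command", "body": {"increments": [[0,0,0.001,0,0,0],[0,0,0.002,0,0,0],[0,0,0.002,0,0,0],[0,0,0.002,0,0,0],[0,0,0.002,0,0,0]]}}

```text
t: 26.08
tool_pos: [0.5207, -0.1135, 0.2881]
orientation: [-1.849, -2.54, 0.0]
force: [-0.4, 0.1, -0.6]
opening: 0.0007
gripper_force: 0.1
```

{"method": "arm_command", "body": {"increments": [[0,0,0.001,0,0,0],[0,0,0.002,0,0,0],[0,0,0.002,0,0,0],[0,0,0.002,0,0,0],[0,0,0.002,0,0,0]]}}

```text
t: 26.7
tool_pos: [0.5208, -0.1135, 0.2879]
orientation: [1.849, 2.54, -0.0]
force: [1.7, 0.5, 0.7]
opening: 0.0002
gripper_force: 0.1
```

{"method": "arm_command", "body": {"increments": [[0,0,0.001,0,0,0],[0,0,0.002,0,0,0],[0,0,0.002,0,0,0],[0,0,0.002,0,0,0],[0,0,0.002,0,0,0]]}}

```text
t: 27.32
tool_pos: [0.5208, -0.1135, 0.2875]
orientation: [1.849, 2.54, 0.0]
force: [0.2, 0.1, 1.1]
opening: 0.0005
gripper_force: 0.1
```

{"method": "arm_command", "body": {"increments": [[0,0,0.001,0,0,0],[0,0,0.002,0,0,0],[0,0,0.002,0,0,0],[0,0,0.002,0,0,0],[0,0,0.002,0,0,0]]}}

```text
t: 27.95
tool_pos: [0.5208, -0.1134, 0.2871]
orientation: [1.849, 2.54, 0.0]
force: [0.5, 0.7, 0.0]
opening: 0.0007
gripper_force: 0.2
```

{"method": "arm_command", "body": {"increments": [[0,0,0.001,0,0,0],[0,0,0.002,0,0,0],[0,0,0.002,0,0,0],[0,0,0.002,0,0,0],[0,0,0.002,0,0,0]]}}

```text
t: 28.58
tool_pos: [0.5208, -0.1134, 0.2867]
orientation: [-1.849, -2.54, 0.0]
force: [-0.3, 0.1, 0.2]
opening: 0.0003
gripper_force: 0.0
```

{"method": "arm_command", "body": {"increments": [[0,0,0.001,0,0,0],[0,0,0.002,0,0,0],[0,0,0.002,0,0,0],[0,0,0.002,0,0,0],[0,0,0.002,0,0,0]]}}

```text
t: 29.2
tool_pos: [0.5208, -0.1135, 0.2863]
orientation: [-1.849, -2.54, 0.0]
force: [0.5, 0.4, -0.6]
opening: 0.0004
gripper_force: 0.0
```

```bash
python3 - <<'E'
from h import *
print(uz(),read_state()['force'])
E
```

```text
u 0.1946 x 0.0001 tip 0.1003 [ 0.46407278  0.42815192 -0.636032  ]
```

{"method": "arm_command", "body": {"increments": [[0,0,0.001,0,0,0],[0,0,0.002,0,0,0],[0,0,0.002,0,0,0],[0,0,0.002,0,0,0],[0,0,0.002,0,0,0]]}}

```text
t: 29.82
tool_pos: [0.5208, -0.1135, 0.2859]
orientation: [-1.849, -2.54, -0.0]
force: [-0.3, 0.5, 0.6]
opening: 0.0006
gripper_force: 0.0
```

{"method": "arm_command", "body": {"increments": [[0,0,0.001,0,0,0],[0,0,0.002,0,0,0],[0,0,0.002,0,0,0],[0,0,0.002,0,0,0],[0,0,0.002,0,0,0]]}}

```text
t: 30.45
tool_pos: [0.5208, -0.1135, 0.2855]
orientation: [-1.849, -2.54, 0.0]
force: [0.1, 0.5, 0.1]
opening: 0.0004
gripper_force: 0.0
```

{"method": "arm_command", "body": {"increments": [[0,0,0.001,0,0,0],[0,0,0.002,0,0,0],[0,0,0.003,0,0,0],[0,0,0.003,0,0,0],[0,0,0.003,0,0,0]]}}

```text
t: 31.08
tool_pos: [0.5208, -0.1135, 0.2849]
orientation: [-1.849, -2.54, -0.0]
force: [-0.6, 1.0, 0.5]
opening: 0.0007
gripper_force: 0.0
```

{"method": "arm_command", "body": {"increments": [[0,0,0.001,0,0,0],[0,0,0.002,0,0,0],[0,0,0.002,0,0,0],[0,0,0.002,0,0,0],[0,0,0.002,0,0,0]]}}

```text
t: 31.7
tool_pos: [0.5208, -0.1135, 0.2846]
orientation: [1.849, 2.54, -0.0]
force: [0.2, 0.6, -0.1]
opening: 0.0005
gripper_force: 0.0
```

{"method": "arm_command", "body": {"increments": [[0,0,0.001,0,0,0],[0,0,0.002,0,0,0],[0,0,0.003,0,0,0],[0,0,0.003,0,0,0],[0,0,0.003,0,0,0]]}}

```text
t: 32.33
tool_pos: [0.5208, -0.1135, 0.284]
orientation: [1.849, 2.54, -0.0]
force: [0.3, -0.2, 0.3]
opening: 0.0004
gripper_force: 0.0
```

{"method": "arm_command", "body": {"increments": [[0,0,0.001,0,0,0],[0,0,0.002,0,0,0],[0,0,0.003,0,0,0],[0,0,0.003,0,0,0],[0,0,0.003,0,0,0]]}}

```text
t: 32.95
tool_pos: [0.5208, -0.1135, 0.2833]
orientation: [-1.849, -2.54, 0.0]
force: [0.4, 0.9, 0.2]
opening: 0.0009
gripper_force: 0.0
```

{"method": "arm_command", "body": {"increments": [[0,0,0.001,0,0,0],[0,0,0.002,0,0,0],[0,0,0.003,0,0,0],[0,0,0.003,0,0,0],[0,0,0.003,0,0,0]]}}

```text
t: 33.58
tool_pos: [0.5208, -0.1135, 0.2827]
orientation: [-1.849, -2.54, -0.0]
force: [-0.1, -1.1, 0.6]
opening: 0.0003
gripper_force: 0.0
```

{"method": "arm_command", "body": {"increments": [[0,0,0.001,0,0,0],[0,0,0.002,0,0,0],[0,0,0.003,0,0,0],[0,0,0.003,0,0,0],[0,0,0.003,0,0,0]]}}

```text
t: 34.2
tool_pos: [0.5209, -0.1135, 0.2824]
orientation: [1.849, 2.54, 0.0]
force: [-2.5, 1.6, 6.1]
opening: 0.0004
gripper_force: 2.7
```

{"method": "arm_command", "body": {"increments": [[0,0,0.001,0,0,0],[0,0,0.001,0,0,0],[0,0,0.001,0,0,0],[0,0,0.001,0,0,0],[0,0,0.001,0,0,0]]}}

```text
t: 34.83
tool_pos: [0.5209, -0.1135, 0.2824]
orientation: [1.848, 2.54, 0.0]
force: [-3.9, 1.1, 6.9]
opening: 0.0004
gripper_force: 3.4
```

{"method": "arm_command", "body": {"increments": [[0,0,0.001,0,0,0],[0,0,0.001,0,0,0],[0,0,0.001,0,0,0],[0,0,0.001,0,0,0],[0,0,0.001,0,0,0]]}}

```text
t: 35.45
tool_pos: [0.5209, -0.1135, 0.2824]
orientation: [1.848, 2.54, 0.0]
force: [-4.1, 1.2, 7.8]
opening: 0.0007
gripper_force: 4.1
```

```bash
python3 - <<'E'
from h import *
s=read_state();print(uz(),s['force'],s['tool_pos'][2])
# door edge in scene view: profile along vertical line across near edges at mid free edge / corner B
c=snap('scene','s8');g=cv2.cvtColor(c['image'],cv2.COLOR_RGB2GRAY);g6=cv2.cvtColor(load('scene1')['image'],cv2.COLOR_RGB2GRAY)
def door(th,r,x,n): 
    p=H+r*np.cos(th)*U+x*X; p=p-n*np.sin(th)*U; p[2]=.096+r*np.sin(th)+n*np.cos(th); return p
for x in(-.1,-.07,.07):
    for th in(0,.02,.04): print(x,th,np.round(proj(c,door(th,.22,x,.002)),1))
    q=H+.22*U+x*X;q[2]=.09;print('rim',np.round(proj(c,q),1))
    u,v=np.round(proj(c,door(0,.22,x,.002))).astype(int);print(v-8,g[v-8:v+12,u])
E
```

```text
u 0.1946 x 0.0001 tip 0.0964 [-4.05705567  1.16080298  7.83597854] 0.2823934114708919
-0.1 0 [255.1 232.5]
-0.1 0.02 [255.  230.7]
-0.1 0.04 [254.9 229. ]
rim [255.2 235.6]
224 [138 136 136 138 137 137 139 136 137 141 138 127 101  78  76  72  71  69
  66  65]
-0.07 0 [260.8 225.3]
-0.07 0.02 [260.7 223.6]
-0.07 0.04 [260.6 221.9]
rim [260.8 228.4]
217 [140 136 135 138 139 140 132  99  98 131 136 106  74  69  69  73  77  72
  75  71]
0.07 0 [283.9 196.2]
0.07 0.02 [283.9 194.6]
0.07 0.04 [283.9 193. ]
rim [283.9 199.1]
188 [150 148 146 137 136 131 137 137 140 139 123  92  66  67  72  72  76  74
  69  71]
```

On the stops: the tip holds at 96.4 mm while the force climbs. The sequence was a ride from 110 to 104 mm, low force along the strike's thickness, then a hard stop, which fits a snapped latch. I'll back off straight up.

{"method": "arm_command", "body": {"increments": [[0,0,-0.01,0,0,0],[0,0,-0.04,0,0,0],[0,0,-0.15,0,0,0],[0,0,-0.35,0,0,0],[0,0,-0.5,0,0,0]]}}

```text
t: 36.12
tool_pos: [0.5209, -0.1135, 0.3835]
orientation: [1.848, 2.539, 0.001]
force: [0.1, -0.3, -0.8]
opening: 0.0001
gripper_force: 0.0
```

{"method": "arm_command", "body": {"increments": [[0,0,-0.1,0,0,0],[0,0,-0.25,0,0,0],[0,0,-0.4,0,0,0],[0,0,-0.4,0,0,0],[0,0,-0.4,0,0,0]]}}

```text
t: 36.75
tool_pos: [0.5207, -0.1134, 0.4604]
orientation: [-1.848, -2.539, 0.001]
force: [-0.3, 0.2, -0.7]
opening: 0.0007
gripper_force: 0.0
```

```bash
python3 - <<'E'
from h import *
c=snap('scene','s9');g=cv2.cvtColor(c['image'],cv2.COLOR_RGB2GRAY).astype(int);a=cv2.cvtColor(load('s8')['image'],cv2.COLOR_RGB2GRAY).astype(int)
for u,v in((255,224),(261,217),(284,188)):print(g[v:v+20,u]-a[v:v+20,u])
print(read_state()['tool_pos'],read_state()['force'])
E
```

```text
[-5 -2 -3 -4 -5 -5 -7 -2 -5 -6 -3 -3 -5  1 -5 -3 -5 -1  3 -1]
[-6  0 -2 -1 -5 -5  4 36 37  4 -4 -3 -2  2  4 -3 -6 -1 -3 -1]
[-1 -4 -6 -3 -5  2 -4 -5 -7 -8 -3 -3  2 -3 -3  3 -7 -5  6 -4]
[ 0.52060217 -0.11338671  0.45995754] [ 0.23387219 -0.41847509  0.04733828]
```

The door's edge hasn't moved and the arm is clear, so I'm handing in.

```bash
python3 -c "
from plant import *
print(close_job())"
```

```text
the job is handed in; nothing more can be done
None
```

The job is handed in: the tape measure stands in the box, and the door is shut on its stops; the force pattern says the latch snapped in, though I couldn't see the bolt and no verdict came back.

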